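# Count to the third gap and slide the soap case home

### The job

Starting from the teal end of the wooden divider rack, run one fingertip along its top rail towards the other end, flicking over the little springy yellow tabs of gaps one, two and three in turn to count them, and go no further than the third. Then push the coral soap case along the shelf and lengthways into that third gap until it is fully home against the back. Only push the case, never lift or tip it, leave everything else where it stands, and finish clear of everything.

Things in the scene. Friction and masses are not known exactly. Their poses are not given: they have to be found in the camera images.
- rack: Fixed wooden divider rack, 330 long (y), no floor of its own. Origin: on the shelf (z = 0), middle of its open front edge; +x points into the gaps, +y to its left end. Seven dividers 6 thick, 40 high, at y = 162, 108, 54, 0, -54, -108, -162 from x = 0 to 62 leave six gaps 48 wide, centred at y = 135, 81, 27, -27, -81, -135 and 62 deep: a back wall closes them at x = 62.
- rail_mid (a point): Middle of the rack's top rail, on its upper face (rack x = 63, y = 0, z = 50). The darker wooden rail, 14 wide (x), runs along the rack's y on top of the back wall; over the middle of each gap a springy tab stands on it. Axes as the rack's.
- cap_teal: Teal end block, 72 (x) x 16 (y) x 52 high, fixed at one end of the rack: counting starts at this end. It may be at the left or the right end. Origin: centre of its underside, 34 from the rack's front edge line and 174 to one side of the rack's middle.
- cap_grey: Grey end block of the same size at the other end of the rack. Origin: centre of its underside.
- case: Loose closed coral plastic soap case, 80 long (its x) x 36 wide (its y) x 30 high, about 0.11 kg; it stands flat on the shelf in front of the rack near one end, its length roughly towards the rack. Origin: centre of its underside. Fully home in a gap, 18 of its length stands out of the rack's front.
- stopper: Loose chrome drain stopper, 42 across, 38 high, standing on the shelf in front of the other end of the rack. Leave alone. Origin: centre of its underside.
- susan: Lazy susan, turning plate 280 across with its top at z = 25, to the robot's right; carries the three things below. Leave alone. Origin: on the shelf, on its axis.
- pump: Amber pump dispenser, 64 across, 170 high. Leave alone. Origin: centre of its underside.
- tumbler: Glass tumbler, 72 across, 95 high. Leave alone. Origin: centre of its underside.
- brush_holder: Teal toilet brush holder, 92 across and 135 high, with the brush handle rising to 252. Leave alone. Origin: centre of its underside.
- caddy: Fixed grey open caddy, 160 (x) x 220 (y) x 70 high, to the robot's left; a blue bottle 130 high and a glass jar 80 high stand in it. Leave alone. Origin: centre of its underside.
- mouthwash: Blue bottle, 60 across, 130 high, standing in the caddy. Leave alone. Origin: centre of its underside.
- jar: Glass jar, 70 across, 80 high, standing in the caddy. Leave alone. Origin: centre of its underside.
- nailbrush: Small brush with a handle, 160 long, lying on the shelf to the robot's left. Leave alone. Origin: centre of its underside.
- tab1 (a joint): Lean (rad) of the yellow plastic tab over the gap at rack y = 135: 26 high, 14 wide (x), 4 thick (y), hinged at its foot at rack x = 63, z = 51. 0 = upright; + leans to the rack's -y, - to its +y; at most 1.5. A weak spring (about 1 N at its top) rights it once a passing finger lets go. Flicked = leaning over 0.35.
- tab2 (a joint): Lean (rad) of the yellow plastic tab over the gap at rack y = 81: 26 high, 14 wide (x), 4 thick (y), hinged at its foot at rack x = 63, z = 51. 0 = upright; + leans to the rack's -y, - to its +y; at most 1.5. A weak spring (about 1 N at its top) rights it once a passing finger lets go. Flicked = leaning over 0.35.
- tab3 (a joint): Lean (rad) of the yellow plastic tab over the gap at rack y = 27: 26 high, 14 wide (x), 4 thick (y), hinged at its foot at rack x = 63, z = 51. 0 = upright; + leans to the rack's -y, - to its +y; at most 1.5. A weak spring (about 1 N at its top) rights it once a passing finger lets go. Flicked = leaning over 0.35.
- tab4 (a joint): Lean (rad) of the yellow plastic tab over the gap at rack y = -27: 26 high, 14 wide (x), 4 thick (y), hinged at its foot at rack x = 63, z = 51. 0 = upright; + leans to the rack's -y, - to its +y; at most 1.5. A weak spring (about 1 N at its top) rights it once a passing finger lets go. Flicked = leaning over 0.35.
- tab5 (a joint): Lean (rad) of the yellow plastic tab over the gap at rack y = -81: 26 high, 14 wide (x), 4 thick (y), hinged at its foot at rack x = 63, z = 51. 0 = upright; + leans to the rack's -y, - to its +y; at most 1.5. A weak spring (about 1 N at its top) rights it once a passing finger lets go. Flicked = leaning over 0.35.
- tab6 (a joint): Lean (rad) of the yellow plastic tab over the gap at rack y = -135: 26 high, 14 wide (x), 4 thick (y), hinged at its foot at rack x = 63, z = 51. 0 = upright; + leans to the rack's -y, - to its +y; at most 1.5. A weak spring (about 1 N at its top) rights it once a passing finger lets go. Flicked = leaning over 0.35.

How it is judged (in metres and radians):
On the way, in this order (a step that is already met when the one before it is completed fails the run):
1. the tab of the first gap from the teal end is flicked over, away from the teal end (((y of cap_teal in the frame of rack above 0 m and value of joint tab1 above 0.35 rad) or (y of cap_teal in the frame of rack below 0 m and value of joint tab6 below -0.35 rad))), for 0.02 s.
2. the tab of the second gap from the teal end is flicked over, away from the teal end (((y of cap_teal in the frame of rack above 0 m and value of joint tab2 above 0.35 rad) or (y of cap_teal in the frame of rack below 0 m and value of joint tab5 below -0.35 rad))), for 0.02 s.
3. the tab of the third gap from the teal end is flicked over, away from the teal end (((y of cap_teal in the frame of rack above 0 m and value of joint tab3 above 0.35 rad) or (y of cap_teal in the frame of rack below 0 m and value of joint tab4 below -0.35 rad))), for 0.02 s.
4. the soap case is pushed home in the third gap from the teal end (((y of cap_teal in the frame of rack above 0 m and y of case in the frame of rack between 0.018 and 0.036 m) or (y of cap_teal in the frame of rack below 0 m and y of case in the frame of rack between -0.036 and -0.018 m)) and x of case in the frame of rack between 0.017 and 0.027 m and angle between the x axis of case and the x axis of rack, either way round below 0.2 rad and height (world z) of case below 0.005 m and angle between case's own z axis and vertical below 0.06 rad), for 0.2 s.
At the end, for the whole second after the job is handed in: The case lies flat on the shelf, lengthways in the third gap from the teal end, its leading end within 5 mm of the back wall, at rest; all tabs stand upright again (within 0.2 rad) (all of step 4 and linear speed of case below 0.01 m/s and value of joint tab1 between -0.2 and 0.2 rad and value of joint tab2 between -0.2 and 0.2 rad and value of joint tab3 between -0.2 and 0.2 rad and value of joint tab4 between -0.2 and 0.2 rad and value of joint tab5 between -0.2 and 0.2 rad and value of joint tab6 between -0.2 and 0.2 rad); the robot touches nothing.
It fails at once if a tab past the third gap is flicked ((y of cap_teal in the frame of rack above 0 m and (value of joint any of tab4, tab5, tab6 above 0.35 rad or value of joint any of tab4, tab5, tab6 below -0.35 rad)) or (y of cap_teal in the frame of rack below 0 m and (value of joint any of tab1, tab2, tab3 above 0.35 rad or value of joint any of tab1, tab2, tab3 below -0.35 rad))).
It fails at once if the case is lifted or tipped (raised 15 mm or tilted 0.35 rad) (height (world z) of case above 0.015 m or angle between case's own z axis and vertical above 0.35 rad).
It fails at once if the drain stopper, the things on the lazy susan or those on the left are moved by more than 20 mm (distance of any of stopper, pump, tumbler, brush_holder, mouthwash, jar, nailbrush from where it was at the start of the episode above 0.02 m).
It also fails if it takes over 67 s, if anything falls off the work surface, if the arm or the gripper's body presses on something with over 40 N, if the wrist force passes 120 N, or if a joint passes its speed limit or range.

### The arm

A 6-joint arm with a two-finger parallel gripper is mounted at the origin on the work surface. World frame = base frame: x ahead of the robot, y to its left, z up, the work surface at z = 0. Lengths are in mm, angles in rad, forces in N, time in s.
With the tool pointing down it reaches from about 350 to 775 mm from the base axis. Payload 7.3 kg.
Tool frame: the origin (TCP) lies between the finger pads; the fingertips stand 22 mm ahead of it and the grasp point (between the pads) lies 3 mm ahead of it (nose_length is the distance from the TCP to the fingertips, in mm); z points along the fingers, y is the direction in which the jaws open and shut (so a half turn about z gives the same grasp; the last joint's range is limited). The gripper opens to 92 mm and grips with 3 to 60 N. Pads are 19 mm wide; open, the fingers measure 130 mm over their backs; the gripper's body (75 mm by 190 mm) begins 47 mm behind the grasp point.
Start: joints at [1.176, 0.342, 1.524, -0, 1.275, -0.146], TCP at [129.26, 508.856, 248.741] pointing down, gripper open.
Joint ranges: [-2.53, 2.53], [-0.77, 2.02], [0.04, 2.7], [-1, 4.14], [0.28, 2.66], [-3.11, 3.11]. Speed limits (rad/s): [2.57, 2.57, 3.14, 3.14, 3.14, 3.14].

### API

Orientations are given as [roll, pitch, yaw] about the fixed x, y, z axes, in that order (R = Rz(yaw) Ry(pitch) Rx(roll)).
In Python, from plant import get_obs, capture, close_job, nose_length gives the robot as it stands.
- The arm moves only by the tool step_arm, never from a script. Its argument "increments" is text: rows parted by semicolons, each of 7 numbers parted by spaces: the turn, a rotation vector about the tool's x, y, z in rad, then the shift along the tool's x, y, z in mm, then the opening, from -1 (shut) to 1 (fully open). A call has 1 to 20 rows; each row is the pose to reach, as a shift and turn from the pose commanded when the call began, along the tool's axes at that moment; what a row does not reach only later rows make up. A row lasts 1/8 s, in which the tool goes at most 62.5 mm and 10.7 degrees, less where a joint would pass 70% of its speed; a pose out of reach is approached as far as the arm can. A call with a gripper value outside its range is refused whole. The fingers move at their own pace and stop on an object; the grip force is fixed at half the most. Time passes only in rows, so rows that repeat a pose let the fingers close. It gives the time, the measured TCP pose, the force and the opening at its end, in the units of the state.
- get_obs(): the state, without advancing time (a new reading comes with each control period).
- capture(name): name is "side" or "top" or "wrist"; returns a dict with "frame" (400x640x3 uint8, red, green, blue), "K" (3x3 intrinsics, pixels), "extrinsics" (4x4, takes a point from world to camera coordinates); the wrist camera has in their place "tool_from_camera" (4x4, takes a point from camera to tool coordinates, whose origin is the TCP and whose axes are the flange's). Camera axes: x right, y down, z forward; pixel columns grow to the right and rows downward; lengths in mm; the calibration is good to about 2 mm. A picture is of the moment at which its call begins: read the wrist's pose just before it. There is no depth.
- close_job(): hands the job in, once; it reports no verdict.
The state is a dict: "time": time; "joint_positions": joint angles; "dq": joint speeds; "tau": joint torques, N m; "tool_pos": TCP position; "tcp_rot": TCP orientation; "contact_force": force on the tool from outside, world axes, zero at the start; "moment": the same for the moment, N m; "grip_width": finger opening in mm.
Only numpy, scipy, OpenCV 4.12 (cv2) and the standard library are available. Lean on these libraries where they do the work, as an engineer would, in place of code of your own. Each camera call takes 0.05 s, during which the arm holds its last target.

## Working session

There is one attempt and no reset: what is moved stays moved. The work goes in short steps, Python scripts to look and compute and a tool call to move; the robot and the scene stay as the last step left them, time stands still between calls to the robot, and variables do not carry over. Pictures are saved under pics/ and viewed, and the job is handed in when it is done.

Besides the shell and the picture viewer there is one more tool, called after ">>>" as name(argument=value, ...), one argument or row to a line, values as JSON. step_arm: Moves the arm, as the interface text tells. Its arguments: {"type":"object","properties":{"increments":{"type":"string"}},"required":["increments"]}

```bash
mkdir -p pics; ls; python3 - <<'E'
from plant import get_obs, capture, nose_length
import cv2, numpy as np
o=get_obs(); print(o); print(nose_length if not callable(nose_length) else nose_length())
for n in ("side","top"):
    c=capture(n); cv2.imwrite(f"pics/{n}0.png",c["frame"][:,:,::-1]); print(n,c["K"],c["extrinsics"])
E
```

```text
pics
{'time': 0.0, 'joint_positions': array([ 1.17597883e+00,  3.42707454e-01,  1.52501147e+00, -2.62329979e-05,
        1.27536585e+00, -1.45950351e-01]), 'dq': array([-1.47655491e-04,  1.73281157e-04,  9.73043917e-04, -1.27185647e-03,
       -1.05012055e-03,  3.97463509e-05]), 'tau': array([ 1.20613977e-04, -4.31247103e+01, -2.44214165e+01,  7.18348590e-02,
        5.60313673e-02, -1.62946899e-04]), 'tool_pos': array([129.12993834, 508.4969361 , 248.05478604]), 'tcp_rot': array([-3.14011275e+00, -1.92184960e-04,  2.89273302e+00]), 'contact_force': array([0.70397041, 0.03114779, 1.02135928]), 'moment': array([ 0.02757579,  0.0380779 , -0.01575733]), 'grip_width': 91.88685619280952}
22.0
side [[430.04535075   0.         312.79553907]
 [  0.         430.04535075 194.11423637]
 [  0.           0.           1.        ]] [[ 9.69034386e-01 -2.46369774e-01 -1.65618253e-02 -4.70143150e+02]
 [-1.86995093e-01 -6.88386907e-01 -7.00825443e-01  1.13074383e+02]
 [ 1.61261262e-01  6.82220933e-01 -7.13140522e-01  1.60601390e+03]
 [ 0.00000000e+00  0.00000000e+00  0.00000000e+00  1.00000000e+00]]
top [[436.68384337   0.         314.91966707]
 [  0.         436.68384337 199.62655683]
 [  0.           0.           1.        ]] [[-2.28753782e-02 -9.99718612e-01 -6.27810272e-03 -4.33094124e+00]
 [-9.95557722e-01  2.33529632e-02 -9.12110767e-02  4.82783960e+02]
 [ 9.13320232e-02  4.16372577e-03 -9.95811792e-01  1.42256364e+03]
 [ 0.00000000e+00  0.00000000e+00  0.00000000e+00  1.00000000e+00]]
```

View pics/top0.png

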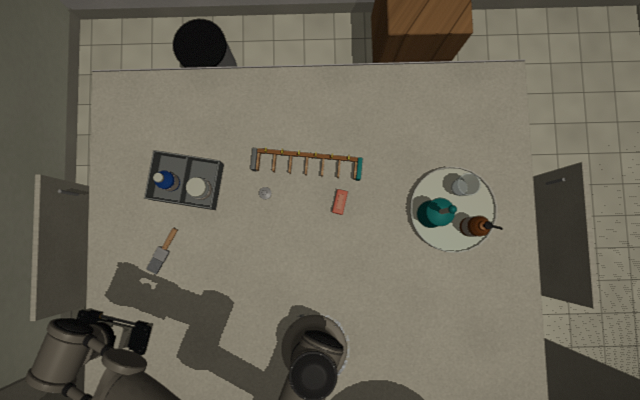

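View pics/side0.png

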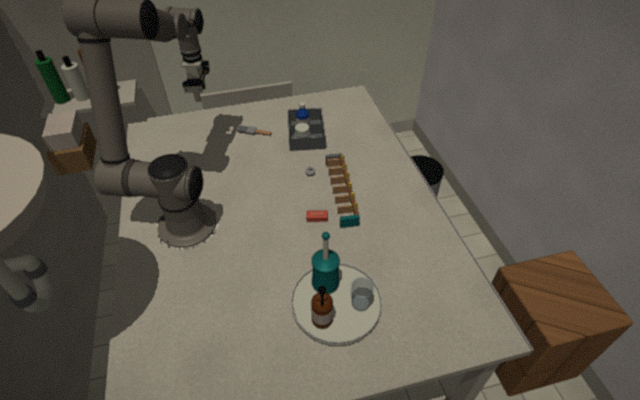

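The top view shows the teal cap at (360,168), so it is at the rack's -y end. The grey cap is at (255,158), the case at (340,202) and the stopper at (265,193). I'll measure these with colour masks.

```bash
cat > h.py <<'E'
import numpy as np, cv2
from plant import get_obs, capture, nose_length
from scipy.spatial.transform import Rotation as R
def ray(c,uv,tool=None):
    K=c["K"]; d=np.linalg.inv(K)@np.array([uv[0],uv[1],1.0])
    if "extrinsics" in c:
        E=c["extrinsics"]; Rm=E[:3,:3]; return -Rm.T@E[:3,3], Rm.T@d
    T=np.eye(4); T[:3,:3]=R.from_euler("xyz",tool["tcp_rot"]).as_matrix(); T[:3,3]=tool["tool_pos"]
    M=T@c["tool_from_camera"]; return M[:3,3], M[:3,:3]@d
def onz(c,uv,z,tool=None):
    o,d=ray(c,uv,tool); return o+d*(z-o[2])/d[2]
def proj(c,p,tool=None):
    p=np.asarray(p,float)
    if "extrinsics" in c: E=c["extrinsics"]
    else:
        T=np.eye(4); T[:3,:3]=R.from_euler("xyz",tool["tcp_rot"]).as_matrix(); T[:3,3]=tool["tool_pos"]
        E=np.linalg.inv(T@c["tool_from_camera"])
    q=c["K"]@(E[:3,:3]@p+E[:3,3]); return q[:2]/q[2]
E
python3 - <<'E'
from h import *
c=capture("top"); f=c["frame"]; hsv=cv2.cvtColor(f,cv2.COLOR_RGB2HSV)
roi=np.zeros(f.shape[:2],np.uint8); roi[135:225,240:375]=1
def blob(lo,hi,z,name):
    m=cv2.inRange(hsv,lo,hi)*roi
    n,l,s,ce=cv2.connectedComponentsWithStats(m)
    for i in range(1,n):
        if s[i,4]<25: continue
        pts=np.argwhere(l==i)[:,::-1].astype(np.float32); r=cv2.minAreaRect(pts)
        bx=cv2.boxPoints(r); print(name,s[i],ce[i].round(1),onz(c,ce[i],z).round(1)); print([onz(c,b,z).round(0)[:2].tolist() for b in bx])
blob((80,80,40),(100,255,255),52,"teal")
blob((0,100,100),(8,255,255),30,"coral"); blob((172,100,100),(180,255,255),30,"coral2")
blob((20,150,100),(35,255,255),77,"yellow")
cv2.imwrite("pics/topz.png",cv2.resize(f[130:230,235:385,::-1],None,fx=5,fy=5,interpolation=cv2.INTER_CUBIC))
E
```

```text
teal [356 158   7  22  94] [358.9 168.3] [ 579.1 -161.2   52. ]
[[545.0, -150.0], [614.0, -159.0], [612.0, -173.0], [543.0, -164.0]]
coral [332 189  16  26 190] [339.5 201.7] [473.2 -96.1  30. ]
[[440.0, -69.0], [517.0, -90.0], [507.0, -124.0], [431.0, -103.0]]
```

View pics/topz.png

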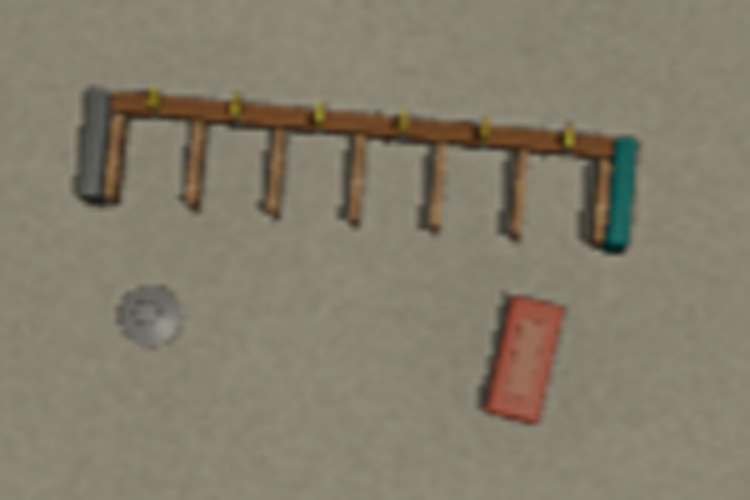

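The rack's yaw is about -0.13 and the case's about -0.27. I'll move over with the gripper shut and jaw axis along rack x for a close look.

>>> step_arm(
  increments="0 0 0.18 -60 -35 0 -1;0 0 0.36 -115 -65 0 -1;0 0 0.54 -170 -100 0 -1;0 0 0.72 -220 -130 0 -1;0 0 0.9 -267 -159 0 -1;0 0 1.08 -310 -210 0 -1;0 0 1.26 -345 -260 0 -1;0 0 1.447 -375 -310 0 -1;0 0 1.447 -405 -360 0 -1;0 0 1.447 -440 -410 0 -1;0 0 1.447 -470 -466 0 -1;0 0 1.447 -470 -466 0 -1;0 0 1.447 -470 -466 0 -1",
)

```text
time: 1.78
tool_pos: [469.6, -58.2, 248.3]
tcp_rot: [-3.14, -0.001, 1.445]
contact_force: [-0.1, 0.2, -0.7]
grip_width: 0.6
```

```bash
python3 - <<'E'
from h import *
o=get_obs(); c=capture("wrist"); print(o["tool_pos"],o["tcp_rot"],o["grip_width"],o["contact_force"]); print(c["K"],c["tool_from_camera"])
cv2.imwrite("pics/w1.png",c["frame"][:,:,::-1])
import pickle; pickle.dump((o,c),open("w1.pkl","wb"))
E
```

```text
[469.61658278 -58.2211273  248.34513903] [-3.14042926e+00 -7.80363091e-04  1.44484756e+00] 0.6074059248452146 [-0.08694246  0.15275929 -0.68166076]
[[351.26496163   0.         319.98238693]
 [  0.         351.26496163 204.52682928]
 [  0.           0.           1.        ]] [[-2.90207053e-04 -9.66370538e-01 -2.57153455e-01  6.87821182e+01]
 [ 9.99999957e-01 -2.92014540e-04 -3.11595753e-05 -2.12334068e-01]
 [-4.49808525e-05 -2.57153453e-01  9.66370581e-01 -1.36231047e+02]
 [ 0.00000000e+00  0.00000000e+00  0.00000000e+00  1.00000000e+00]]
```

View pics/w1.png

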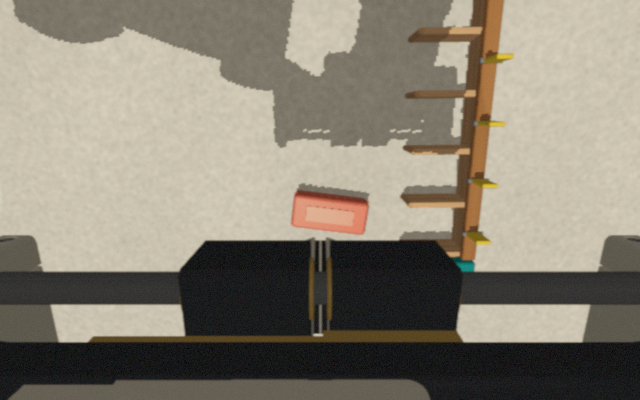

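The wrist view shows the case at (331,212), with tabs 6 to 3 at (478,238), (485,183), (490,123) and (498,58). Next I'll segment the rail, divider fronts, tabs and case.

```bash
python3 - <<'E'
from h import *
import pickle; o,c=pickle.load(open("w1.pkl","rb")); f=c["frame"]
cv2.imwrite("pics/w1z.png",cv2.resize(f[0:275,380:530,::-1],None,fx=2.18,fy=2.18,interpolation=cv2.INTER_CUBIC))
hsv=cv2.cvtColor(f,cv2.COLOR_RGB2HSV)
for u,v in [(482,180),(470,183),(455,202),(415,200),(478,140),(470,240),(330,213),(330,198),(500,58)]: print((u,v),f[v,u],hsv[v,u])
m=cv2.inRange(hsv,(22,170,100),(35,255,255)); n,l,s,ce=cv2.connectedComponentsWithStats(m)
for i in range(1,n):
    if s[i,4]>15: print("yel",s[i],ce[i].round(1))
m=cv2.inRange(hsv,(0,100,130),(8,255,255)); n,l,s,ce=cv2.connectedComponentsWithStats(m)
for i in range(1,n):
    if s[i,4]>200:
        r=cv2.minAreaRect(np.argwhere(l==i)[:,::-1].astype(np.float32)); print("cor",s[i],ce[i],r)
        bx=cv2.boxPoints(r); print(bx.round(0).tolist(),[onz(c,b,30,o).round(1)[:2].tolist() for b in bx], onz(c,r[0],30,o))
E
```

```text
(482, 180) [119  95  27] [ 22 197 119]
(470, 183) [132 100  76] [ 13 108 132]
(455, 202) [171 132  93] [ 15 116 171]
(415, 200) [101  77  50] [ 16 129 101]
(478, 140) [163 110  61] [ 14 160 163]
(470, 240) [165 116  65] [ 15 155 165]
(330, 213) [223 174 144] [ 11  90 223]
(330, 198) [126  58  44] [  5 166 126]
(500, 58) [197 169  44] [ 25 198 197]
yel [485  54  27   9 144] [497.2  58. ]
yel [479 121  25   5  89] [489.5 123.2]
yel [473 179  24   9 125] [483.4 182.9]
yel [467 232  23  12 155] [477.4 237.9]
cor [ 291  192   77   43 1472] [331.59442935 213.91644022] ((329.31427001953125, 213.333251953125), (74.416015625, 34.07664108276367), 7.326406955718994)
[[290.0, 225.0], [295.0, 192.0], [368.0, 201.0], [364.0, 235.0]] [[431.7, -102.2], [441.6, -66.4], [516.4, -86.1], [508.4, -122.7]] [474.48071462 -94.09188857  30.        ]
```

View pics/w1z.png

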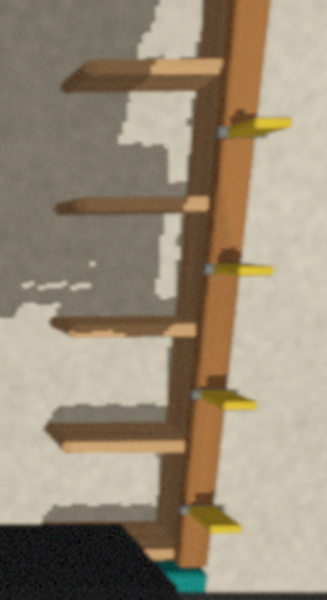

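```bash
cat > rack.py <<'E'
from h import *
E
python3 - <<'E'
from h import *
import pickle; o,c=pickle.load(open("w1.pkl","rb")); f=c["frame"]
P=lambda a,b:(380+a/2.18,b/2.18)
obs=[];mod=[]
for (a,b),y in zip([(222,131),(208,269),(195,396),(183,510)],[27,-27,-81,-135]):
    obs.append(onz(c,P(a,b),52,o)[:2]); mod.append((56,y))
for (a,b),y in zip([(290,122),(272,270),(255,403),(241,525)],[27,-27,-81,-135]):
    obs.append(onz(c,P(a,b),77,o)[:2]); mod.append((70,y))
# divider front top corners z=40 x=0 (upper face lit strip left end: front edge)
obs=np.array(obs);mod=np.array(mod,float)
print(obs.round(1).tolist())
mc,oc=mod.mean(0),obs.mean(0); H=(mod-mc).T@(obs-oc)
th=np.arctan2(H[0,1]-H[1,0],H[0,0]+H[1,1]); Rm=np.array([[np.cos(th),-np.sin(th)],[np.sin(th),np.cos(th)]])
t=oc-Rm@mc; print("th",th,"origin",t); print((obs-(mod@Rm.T+t)).round(1).tolist())
Rr=np.array([[np.cos(th),-np.sin(th)],[np.sin(th),np.cos(th)]])
case=np.array([474.,-95]); print("case rack",Rr.T@(case-t))
for q in [(34,-174),(63,0),(0,-27),(34,174)]: print(q,(Rr@q+t).round(1))
# top check of teal
ct=capture("top"); f2=ct["frame"].copy()
def dr(c,f,o,s,name,crop):
    a,b,w,h=crop; im=cv2.resize(f[b:b+h,a:a+w,::-1],None,fx=s,fy=s,interpolation=cv2.INTER_CUBIC)
    for p in [(x,y,40) for y in (162,108,54,0,-54,-108,-162) for x in (0,56)]+[(63,y,77) for y in (135,81,27,-27,-81,-135)]+[(-2,-166,52),(70,-182,52),(-2,166,52)]:
        w2=Rr@np.array(p[:2])+t; u=proj(c,(*w2,p[2]),o); q=((u-np.array([a,b])+.5)*s).astype(int); cv2.circle(im,tuple(int(i) for i in q),2,(255,0,255),-1)
    cv2.imwrite(name,im)
dr(c,f,o,2.18,"pics/w1c.png",(280,0,250,275)); dr(ct,f2,None,5,"pics/t1c.png",(235,130,150,100))
E
```

```text
[[625.1, 35.4], [618.7, -18.8], [612.3, -73.0], [605.9, -125.9], [639.3, 33.4], [633.0, -20.1], [626.5, -72.8], [620.7, -125.6]]
th -0.11658625803146268 origin [566.40976025  15.02235544]
[[-0.1, 0.0], [-0.1, -0.4], [-0.3, -1.1], [-0.4, -0.3], [0.2, -0.3], [0.2, -0.2], [0.0, 0.7], [0.5, 1.6]]
case rack [ -78.98438208 -120.02478858]
(34, -174) [ 579.9 -161.8]
(63, 0) [629.    7.7]
(0, -27) [563.3 -11.8]
(34, 174) [620.4 183.9]
```

View pics/w1c.png

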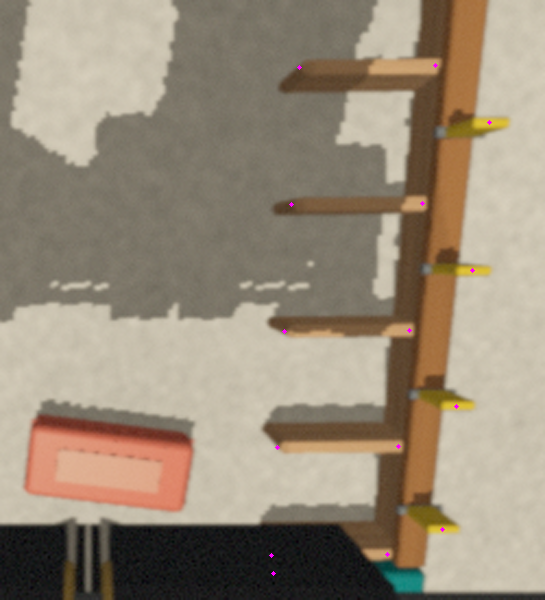

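View pics/t1c.png

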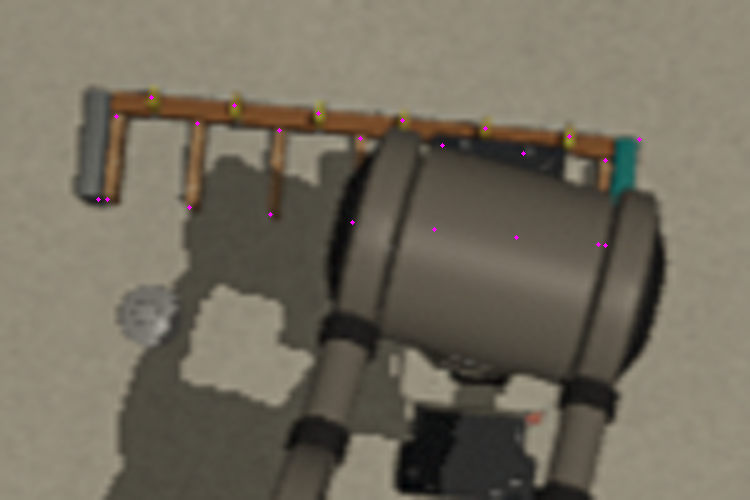

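The fit residuals are about 1 mm and it agrees in both views: rack yaw -0.117, origin (566.4, 15.0), teal at rack -y. So the tabs go in the order 6, 5, 4. The case is at rack (-79, -120), yawed -0.14 relative to the rack.

```bash
cat > rack.py <<'E'
from h import *
th=-0.1166; t0=np.array([566.4,15.0]); Rr=np.array([[np.cos(th),-np.sin(th)],[np.sin(th),np.cos(th)]])
def inc(targets,yaw=None):
    """targets: rack x,y and world TCP z; prints tool increments from the measured pose"""
    o=get_obs(); T=R.from_euler("xyz",o["tcp_rot"]).as_matrix()
    rk=Rr.T@(o["tool_pos"][:2]-t0); print("now rack",rk.round(1),"z",o["tool_pos"][2].round(1),"rot",o["tcp_rot"].round(3),"F",o["contact_force"].round(1),"t",o["time"],"q",o["joint_positions"].round(2))
    D=R.from_euler("xyz",[np.pi,0,yaw]).as_matrix() if yaw is not None else T
    print("turn",R.from_matrix(T.T@D).as_rotvec().round(3))
    for x,y,z in targets:
        w=np.array([*(Rr@np.array([x,y])+t0),z]); print((x,y,z),(T.T@(w-o["tool_pos"])).round(1))
E
python3 - <<'E'
from rack import *
inc([(54,-168,180),(54,-168,85),(54,-18,85)],1.4542)
E
```

```text
now rack [-87.7 -83. ] z 248.7 rot [-3.141 -0.     1.447] F [ 0.4  0.  -0.9] t 1.875 q [-0.28  0.25  1.66  0.    1.24 -0.16]
turn [-0.    -0.    -0.007]
(54, -168, 180) [-84.1 142.3  68.5]
(54, -168, 85) [-84.1 142.3 163.5]
(54, -18, 85) [ 65.8 141.3 163.6]
```

>>> step_arm(
  increments="0 0 -0.007 -28 47 20 -1;0 0 -0.007 -56 95 45 -1;0 0 -0.007 -84 142 68 -1;0 0 -0.007 -84 142 100 -1;0 0 -0.007 -84 142 130 -1;0 0 -0.007 -84 142 130 -1;0 0 -0.007 -84 142 130 -1",
)

```text
time: 2.75
tool_pos: [601.3, -158.7, 120.2]
tcp_rot: [3.14, 0.0, 1.454]
contact_force: [-0.6, -0.2, 0.7]
grip_width: 0.2
```

```bash
python3 - <<'E'
from rack import *
inc([(54,-168,85),(54,-18,85)],1.4542)
o=get_obs(); c=capture("wrist"); cv2.imwrite("pics/w2.png",c["frame"][:,:,::-1])
print(proj(c,[*(Rr@np.array([63,-135.])+t0),77],o),proj(c,[*(Rr@np.array([63,-135.])+t0),51],o))
E
```

```text
now rack [  54.8 -168.4] z 120.2 rot [3.14  0.    1.454] F [-0.6 -0.2  0.7] t 2.75 q [-0.38  0.63  1.41  0.    1.1  -0.26]
turn [0.002 0.    0.   ]
(54, -168, 85) [ 0.4 -0.9 35.2]
(54, -18, 85) [150.4  -0.9  35.1]
[335.95587474 181.45450539] [333.93478917 172.91775167]
```

View pics/w2.png

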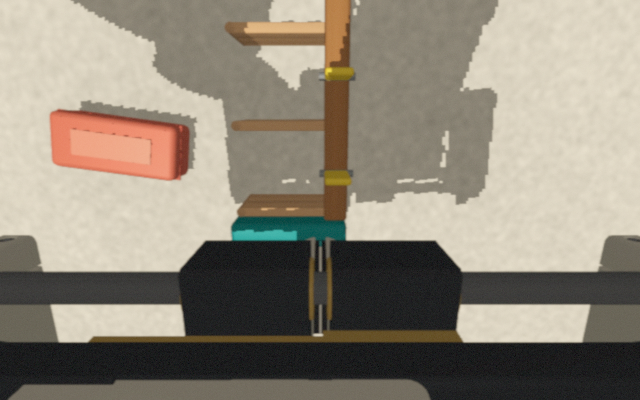

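The fingertips look slim when shut, about ±5 mm, so I'll centre the TCP over the rail (rack x about 62) to be sure of hitting the tabs.

>>> step_arm(
  increments="0 0 0 0 7.5 10 -1;0 0 0 0 7.5 25 -1;0 0 0 0 7.5 35 -1;0 0 0 0 7.5 35 -1;0 0 0 0 7.5 35 -1",
)

```text
time: 3.42
tool_pos: [608.0, -160.6, 83.8]
tcp_rot: [3.141, -0.0, 1.453]
contact_force: [-0.9, 0.6, 0.0]
grip_width: 0.3
```

```bash
python3 - <<'E'
from rack import *
inc([(62,-168,85),(62,-18,85)],1.4542)
c=capture("side"); cv2.imwrite("pics/s2.png",cv2.resize(c["frame"][90:240,280:430,::-1],None,fx=4,fy=4,interpolation=cv2.INTER_CUBIC))
E
```

```text
now rack [  61.7 -169.5] z 83.8 rot [ 3.141 -0.     1.453] F [-0.9  0.6  0. ] t 3.425 q [-0.38  0.69  1.42  0.    1.03 -0.26]
turn [ 0.    -0.    -0.002]
(62, -168, 85) [ 1.5  0.3 -1.2]
(62, -18, 85) [ 1.515e+02  1.000e-01 -1.200e+00]
```

View pics/s2.png

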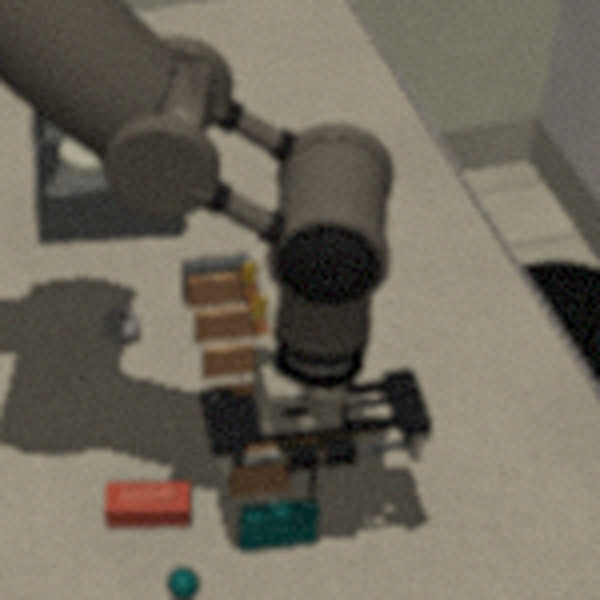

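>>> step_arm(
  increments="0 0 0 10 0.3 -1 -1;0 0 0 20 0.3 -1 -1;0 0 0 30 0.3 -1 -1;0 0 0 40 0.2 -1 -1;0 0 0 40 0.2 -1 -1",
)

```text
time: 4.1
tool_pos: [613.0, -119.6, 84.8]
tcp_rot: [3.141, -0.0, 1.454]
contact_force: [-0.1, -0.9, 1.8]
grip_width: 0.2
```

```bash
python3 - <<'E'
from rack import *
inc([(62,-168,85),(62,-18,85)],1.4542)
c=capture("side"); a=cv2.resize(c["frame"][150:230,300:400,::-1],None,fx=6,fy=6,interpolation=cv2.INTER_CUBIC)
cv2.imwrite("pics/s3.png",a)
E
```

```text
now rack [  61.9 -128.3] z 84.8 rot [ 3.141 -0.     1.454] F [-0.1 -0.9  1.8] t 4.1 q [-0.32  0.68  1.43  0.    1.03 -0.2 ]
turn [ 0. -0. -0.]
(62, -168, 85) [-39.7   0.1  -0.2]
(62, -18, 85) [ 1.103e+02  0.000e+00 -1.000e-01]
```

View pics/s3.png

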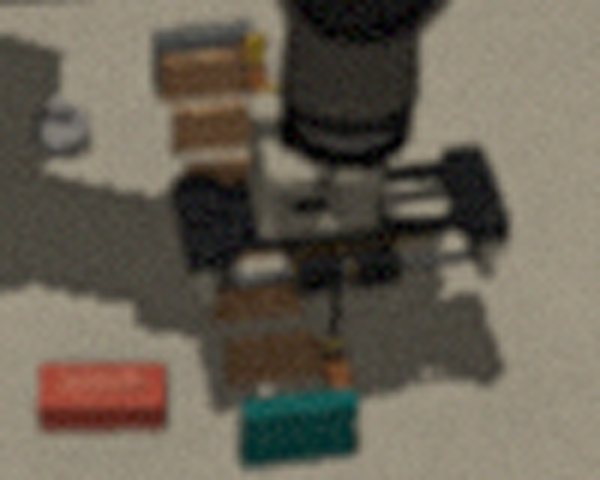

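The side view shows the finger at (335,310) in front of tab 6, and the forces (-0.9 in y, +1.8 in z) fit a bent tab. I'll continue through tabs 5 and 4, then lift straight up.

>>> step_arm(
  increments="0 0 0 11 0 0 -1;0 0 0 22 0 0 -1;0 0 0 33 0 0 -1;0 0 0 44 0 0 -1;0 0 0 54 0 0 -1;0 0 0 54 0 0 -1",
)

```text
time: 4.9
tool_pos: [619.3, -66.1, 84.8]
tcp_rot: [3.141, -0.0, 1.454]
contact_force: [-0.4, 0.2, 1.3]
grip_width: 0.9
```

```bash
python3 - <<'E'
from rack import *
inc([(62,-18,85)],1.4542)
c=capture("side"); a=cv2.resize(c["frame"][150:230,300:400,::-1],None,fx=6,fy=6,interpolation=cv2.INTER_CUBIC)
cv2.imwrite("pics/s4.png",a)
E
```

```text
now rack [ 62.  -74.4] z 84.8 rot [ 3.141 -0.     1.454] F [-0.4  0.2  1.3] t 4.9 q [-0.23  0.68  1.44  0.    1.03 -0.11]
turn [ 0. -0. -0.]
(62, -18, 85) [56.4 -0.  -0.2]
```

View pics/s4.png

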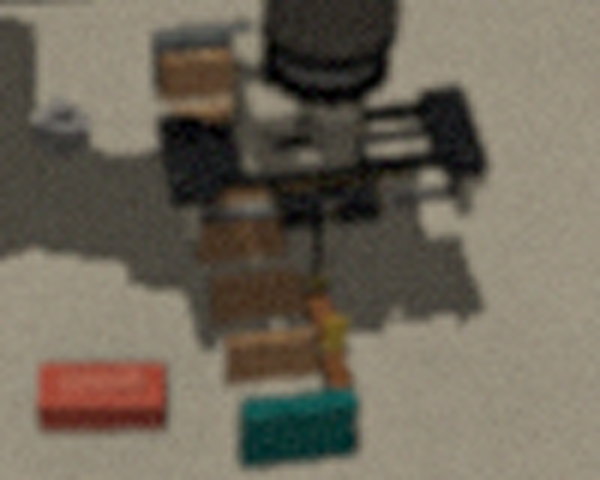

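Tab 6 is upright again at (335,330). Tab 5 is under the finger at (318,285).

>>> step_arm(
  increments="0 0 0 11 0 0 -1;0 0 0 22 0 0 -1;0 0 0 33 0 0 -1;0 0 0 45 0 0 -1;0 0 0 56 0 0 -1;0 0 0 58 0 0 -1;0 0 0 58 0 0 -1",
)

```text
time: 5.82
tool_pos: [626.1, -9.2, 84.8]
tcp_rot: [3.141, -0.0, 1.453]
contact_force: [0.6, -0.0, 1.0]
grip_width: 0.5
```

```bash
python3 - <<'E'
from rack import *
inc([(62,-18,85)],1.4542)
c=capture("side"); a=cv2.resize(c["frame"][150:230,300:400,::-1],None,fx=6,fy=6,interpolation=cv2.INTER_CUBIC)
cv2.imwrite("pics/s5.png",a)
E
```

```text
now rack [ 62.1 -17.1] z 84.8 rot [ 3.141 -0.     1.453] F [ 0.6 -0.   1. ] t 5.825 q [-0.14  0.68  1.43  0.    1.03 -0.02]
turn [ 0.    -0.    -0.001]
(62, -18, 85) [-0.9 -0.1 -0.2]
```

View pics/s5.png

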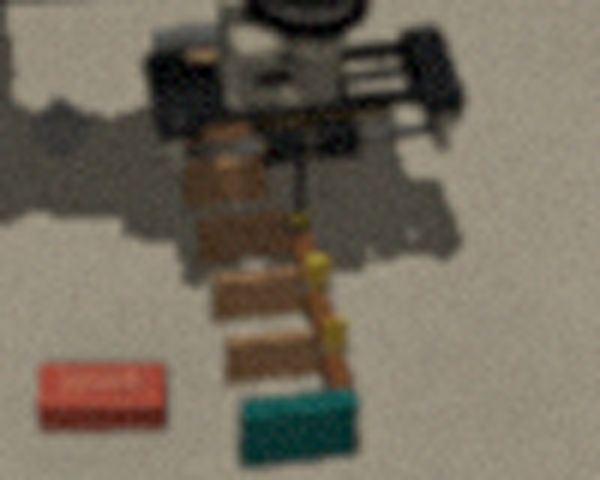

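Tab 5 is upright and tab 4 leans at the fingertip (298,220). I'll lift, then go to the far side of the case with the jaws about 48 mm apart along its length, for a two-point side push.

>>> step_arm(
  increments="0 0 0 0 0 -30 -1;0 0 0 0 0 -65 -1;0 0 0 -40 -38 -65 0.05;0 0 0 -80 -75 -65 0.05;0 0 0 -120 -110 -65 0.05;0 0 0 -157 -141 -65 0.05;0 0 0 -157 -141 -65 0.05;0 0 0 -157 -141 -65 0.05",
)

```text
time: 6.88
tool_pos: [467.9, -149.1, 149.9]
tcp_rot: [3.141, -0.0, 1.452]
contact_force: [-0.2, 0.3, 0.6]
grip_width: 47.6
```

```bash
python3 - <<'E'
from rack import *
inc([(-79,-174,29)],1.4542)
o=get_obs(); print(o["grip_width"]); c=capture("wrist"); cv2.imwrite("pics/w6.png",c["frame"][:,:,::-1])
E
```

```text
now rack [ -78.8 -174.4] z 149.9 rot [ 3.141 -0.     1.452] F [-0.2  0.3  0.6] t 6.875 q [-0.46  0.39  1.76  0.    1.   -0.35]
turn [ 0.001 -0.    -0.003]
(-79, -174, 29) [  0.4  -0.4 120.9]
47.63738676952767
```

View pics/w6.png

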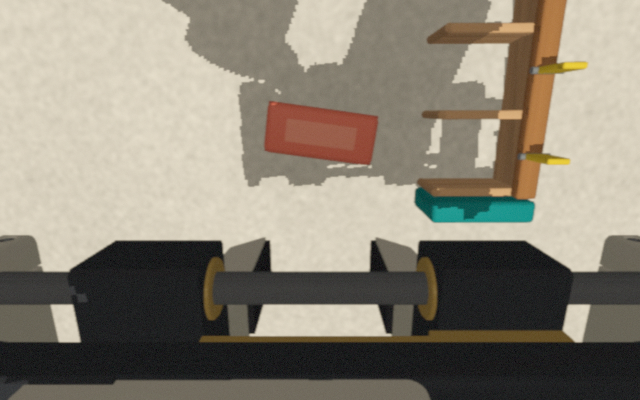

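>>> step_arm(
  increments="0 0 -0.003 0 0 40 0.05;0 0 -0.003 0 0 80 0.05;0 0 -0.003 0 0 110 0.05;0 0 -0.003 0 0 120 0.05;0 0 -0.003 0 0 120 0.05;0 0 -0.003 0 0 120 0.05",
)

```text
time: 7.68
tool_pos: [468.4, -149.0, 30.7]
tcp_rot: [3.14, 0.001, 1.456]
contact_force: [0.1, 0.1, -0.1]
grip_width: 48.3
```

>>> step_arm(
  increments="0 0 0 8 0 0 0.05;0 0 0 14 0 0 0.05;0 0 0 20 0 0 0.05;0 0 0 26 0 0 0.05;0 0 0 32 0 0 0.05;0 0 0 38 0 0 0.05;0 0 0 44 0 0 0.05;0 0 0 50 0 0 0.05;0 0 0 56 0 0 0.05;0 0 0 62 0 0 0.05;0 0 0 68 0 0 0.05;0 0 0 74 0 0 0.05;0 0 0 80 0 0 0.05;0 0 0 80 0 0 0.05",
)

```text
time: 9.43
tool_pos: [476.6, -68.8, 29.6]
tcp_rot: [-3.141, -0.0, 1.456]
contact_force: [0.3, -0.8, -0.4]
grip_width: 48.4
```

```bash
cat > case.py <<'E'
from rack import *
def case(c,o=None,z=30):
    hsv=cv2.cvtColor(c["frame"],cv2.COLOR_RGB2HSV)
    m=cv2.inRange(hsv,(0,90,60),(9,255,255)); n,l,s,ce=cv2.connectedComponentsWithStats(m)
    if n<2: print("none"); return
    i=1+np.argmax(s[1:,4]); r=cv2.minAreaRect(np.argwhere(l==i)[:,::-1].astype(np.float32)); bx=cv2.boxPoints(r)
    q=np.array([Rr.T@(onz(c,b,z,o)[:2]-t0) for b in bx]); print("case px",r[0],s[i]); print("corners rack",q.round(0).tolist(),"centre",q.mean(0).round(1))
    e=[q[1]-q[0],q[2]-q[1]]; e=max(e,key=np.linalg.norm); a=np.arctan2(e[1],e[0]); print("yaw rel",round((a+np.pi/2)%np.pi-np.pi/2,3))
E
python3 - <<'E'
from case import *
inc([(-79,-54.5,29)],1.4542)
o=get_obs(); c=capture("wrist"); case(c,o); cv2.imwrite("pics/w7.png",c["frame"][:,:,::-1])
c=capture("top"); case(c)
E
```

```text
now rack [-79.5 -93.7] z 29.6 rot [-3.141 -0.     1.456] F [ 0.3 -0.8 -0.4] t 9.425 q [-0.3   0.57  1.89  0.    0.68 -0.19]
turn [-0.    -0.     0.002]
(-79, -54.5, 29) [39.2  0.5  0.6]
case px (316.5, 205.5) [  218   160   198    92 17491]
corners rack [[-119.0, -43.0], [-43.0, -43.0], [-40.0, -81.0], [-122.0, -81.0]] centre [-81.1 -62.1]
yaw rel 0.002
case px (318.0, 203.5) [317 203   3   2   5]
corners rack [[-91.0, -48.0], [-90.0, -55.0], [-94.0, -55.0], [-94.0, -48.0]] centre [-92.2 -51.5]
yaw rel -1.478
```

View pics/w7.png

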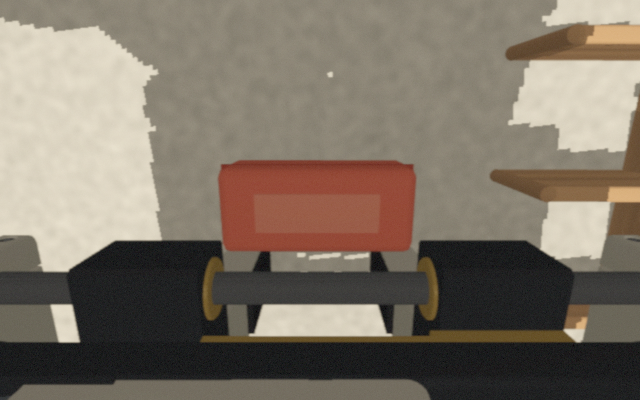

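The case is squared up (yaw about 0) with its centre near rack y = -64, and its near side touches both fingers. It has about 37 mm further to go.

>>> step_arm(
  increments="0 0 0 6 0 0 0.05;0 0 0 12 0 0 0.05;0 0 0 18 0 0 0.05;0 0 0 24 0 0 0.05;0 0 0 29 0 0 0.05;0 0 0 33 0 0 0.05;0 0 0 37 0 0 0.05;0 0 0 37 0 0 0.05",
)

```text
time: 10.52
tool_pos: [480.9, -32.3, 29.7]
tcp_rot: [-3.142, -0.0, 1.456]
contact_force: [-0.8, 0.5, 0.5]
grip_width: 48.2
```

>>> step_arm(
  increments="0 0 0 -20 0 0 0.05;0 0 0 -50 0 0 0.05;0 0 0 -60 0 -50 0.05;0 0 0 -60 0 -110 0.05;0 0 0 -60 0 -160 0.05;0 0 0 -60 0 -160 0.05;0 0 0 -60 0 -160 0.05",
)

```text
time: 11.4
tool_pos: [473.5, -92.1, 189.1]
tcp_rot: [-3.141, -0.0, 1.456]
contact_force: [0.3, 0.1, -0.1]
grip_width: 47.9
```

```bash
python3 - <<'E'
from case import *
inc([(-79,-54.5,29)],1.4542)
o=get_obs(); c=capture("wrist"); case(c,o); cv2.imwrite("pics/w8.png",c["frame"][:,:,::-1])
for p in [(0,-54,40),(0,0,40),(62,-54,40),(63,-27,77)]: print(p,proj(c,[*(Rr@np.array(p[:2])+t0),p[2]],o).round(0))
E
```

```text
now rack [ -79.8 -117.2] z 189.1 rot [-3.141 -0.     1.456] F [ 0.3  0.1 -0.1] t 11.4 q [-0.35  0.33  1.73  0.    1.09 -0.24]
turn [-0.001 -0.     0.001]
(-79, -54.5, 29) [ 62.6   1.  160.1]
case px (318.4999694824219, 84.5) [ 269   61  100   48 4648]
corners rack [[-122.0, -46.0], [-120.0, -10.0], [-43.0, -10.0], [-41.0, -46.0]] centre [-81.4 -28.2]
yaw rel 0.001
(0, -54, 40) [422. 119.]
(0, 0, 40) [427.  44.]
(62, -54, 40) [500. 119.]
(63, -27, 77) [535.  78.]
```

View pics/w8.png

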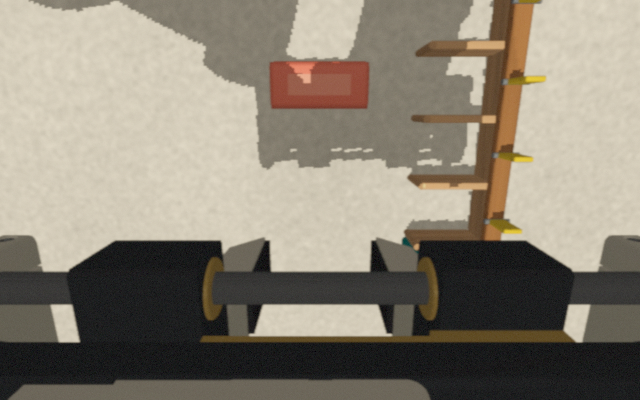

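All tabs stand upright, and the case is square at rack (-81, -28) with the gap centre at -27. I'll go behind it with the tool turned 90°, camera facing ahead and fingers about 20 mm apart across the case end.

>>> step_arm(
  increments="0 0 0.18 20 -15 0 -0.56;0 0 0.36 40 -30 0 -0.56;0 0 0.54 60 -45 0 -0.56;0 0 0.72 75 -60 0 -0.56;0 0 0.9 90 -75 0 -0.56;0 0 1.08 90 -75 0 -0.56;0 0 1.26 90 -75 0 -0.56;0 0 1.44 90 -75 0 -0.56;0 0 1.572 90 -75 0 -0.56;0 0 1.572 90 -75 0 -0.56;0 0 1.572 90 -75 0 -0.56",
)

```text
time: 12.82
tool_pos: [409.5, 5.9, 188.9]
tcp_rot: [-3.141, 0.002, -0.114]
contact_force: [-0.6, 0.2, -0.5]
grip_width: 20.2
```

```bash
python3 - <<'E'
from case import *
inc([(-155,-27.5,32),(-27.5,-27.5,32)],-0.1166)
o=get_obs(); print(o["grip_width"]);c=capture("wrist"); case(c,o); cv2.imwrite("pics/w9.png",c["frame"][:,:,::-1])
E
```

```text
now rack [-154.8  -27.3] z 188.9 rot [-3.141e+00  2.000e-03 -1.140e-01] F [-0.6  0.2 -0.5] t 12.825 q [-0.17  0.2   1.91  0.    1.04  1.51]
turn [-0.     0.002  0.003]
(-155, -27.5, 32) [1.000e-01 2.000e-01 1.569e+02]
(-27.5, -27.5, 32) [127.6   0.6 156.7]
20.198430671401248
case px (320.5, 102.5) [ 298   52   46  102 3433]
corners rack [[-42.0, -10.0], [-42.0, -45.0], [-120.0, -47.0], [-120.0, -9.0]] centre [-81.1 -27.7]
yaw rel 0.02
```

View pics/w9.png

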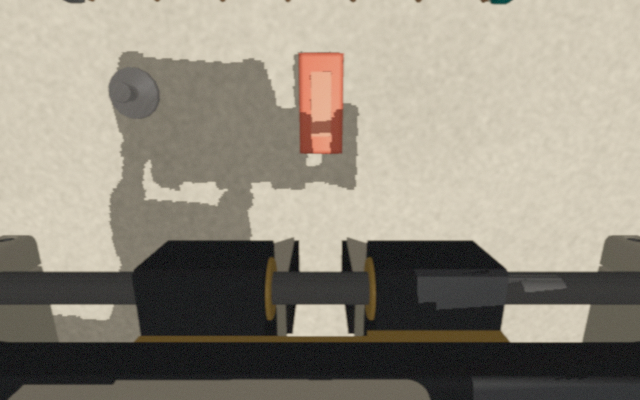

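>>> step_arm(
  increments="0 0.002 0.003 0 0 50 -0.56;0 0.002 0.003 0 0 100 -0.56;0 0.002 0.003 0 0 145 -0.56;0 0.002 0.003 0 0 157 -0.56;0 0.002 0.003 0 0 157 -0.56;0 0.002 0.003 0 0 157 -0.56",
)

```text
time: 13.62
tool_pos: [411.0, 5.6, 34.0]
tcp_rot: [3.142, -0.005, -0.119]
contact_force: [-0.5, -0.9, -0.1]
grip_width: 19.9
```

>>> step_arm(
  increments="0 0 0 8 0 0 -0.56;0 0 0 16 0 0 -0.56;0 0 0 22 0 0 -0.56;0 0 0 28 0 0 -0.56;0 0 0 34 0 0 -0.56;0 0 0 40 0 0 -0.56;0 0 0 46 0 0 -0.56;0 0 0 52 0 0 -0.56;0 0 0 58 0 0 -0.56;0 0 0 64 0 0 -0.56;0 0 0 70 0 0 -0.56;0 0 0 76 0 0 -0.56;0 0 0 76 0 0 -0.56",
)

```text
time: 15.25
tool_pos: [486.0, -3.3, 32.9]
tcp_rot: [-3.142, -0.003, -0.119]
contact_force: [-0.2, 0.7, 0.6]
grip_width: 20.5
```

```bash
python3 - <<'E'
from case import *
inc([(-27.5,-27.5,32)],-0.1166)
o=get_obs(); c=capture("wrist"); case(c,o); cv2.imwrite("pics/w10.png",c["frame"][:,:,::-1])
E
```

```text
now rack [-77.8 -27.6] z 32.9 rot [-3.142e+00 -3.000e-03 -1.190e-01] F [-0.2  0.7  0.6] t 15.25 q [-0.16  0.57  1.88  0.    0.69  1.52]
turn [-0.    -0.003 -0.003]
(-27.5, -27.5, 32) [50.3 -0.2  1. ]
case px (320.5, 148.5) [  274    49    94   200 15806]
corners rack [[13.0, -11.0], [13.0, -45.0], [-65.0, -48.0], [-65.0, -8.0]] centre [-25.9 -28.2]
yaw rel 0.031
```

View pics/w10.png

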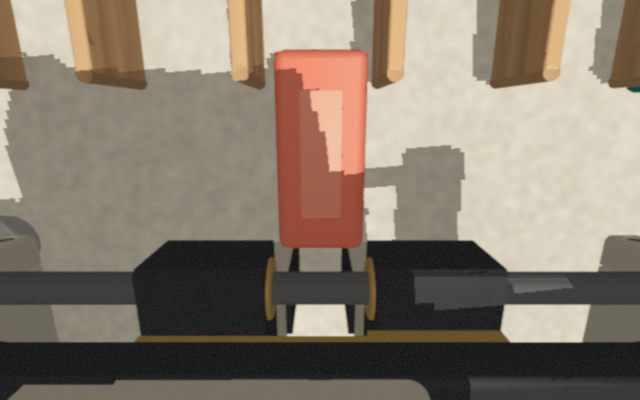

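The case has entered the gap centrally with about 50 mm to go. I'll check the stopper's clearance before continuing.

```bash
python3 - <<'E'
from case import *
c=capture("top")
for uv in [(264.5,193)]: print(Rr.T@(onz(c,uv,38)[:2]-t0))
im=cv2.resize(c["frame"][130:230,235:385,::-1],None,fx=5,fy=5,interpolation=cv2.INTER_CUBIC); cv2.imwrite("pics/t10.png",im)
E
```

```text
[-74.82720297 126.32879861]
```

View pics/t10.png

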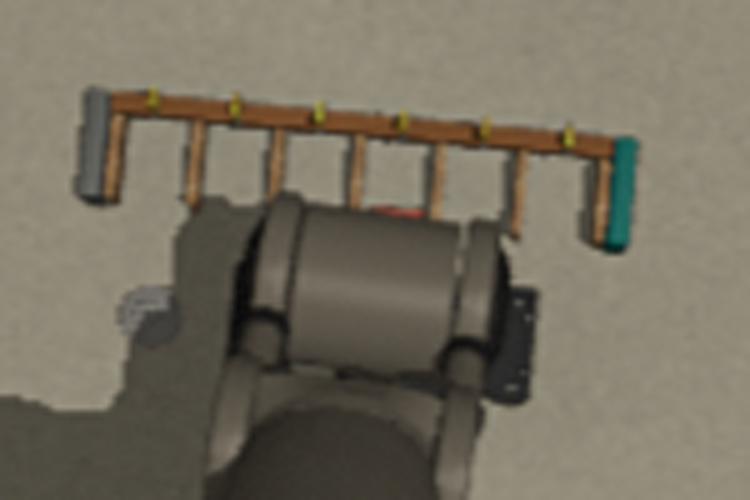

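The stopper, at rack y = 126, is well clear and unmoved. I'll push on.

>>> step_arm(
  increments="0 0 0 6 0 0 -0.56;0 0 0 12 0 0 -0.56;0 0 0 18 0 0 -0.56;0 0 0 24 0 0 -0.56;0 0 0 30 0 0 -0.56;0 0 0 36 0 0 -0.56;0 0 0 41 0 0 -0.56;0 0 0 45 0 0 -0.56;0 0 0 46 0 0 -0.56",
)

```text
time: 16.48
tool_pos: [531.2, -8.7, 32.9]
tcp_rot: [-3.142, -0.002, -0.119]
contact_force: [-1.2, 0.2, 0.2]
grip_width: 20.2
```

>>> step_arm(
  increments="0 0 0 1 0 0 -0.56;0 0 0 2 0 0 -0.56;0 0 0 2 0 0 -0.56",
)

```text
time: 16.85
tool_pos: [533.1, -9.0, 33.0]
tcp_rot: [-3.142, -0.002, -0.119]
contact_force: [-0.2, 0.2, -0.2]
grip_width: 20.2
```

```bash
python3 - <<'E'
from case import *
inc([(-27.5,-27.5,32)],-0.1166)
o=get_obs(); c=capture("wrist"); case(c,o); cv2.imwrite("pics/w11.png",c["frame"][:,:,::-1])
E
```

```text
now rack [-30.3 -27.7] z 33.0 rot [-3.142e+00 -2.000e-03 -1.190e-01] F [-0.2  0.2 -0.2] t 16.85 q [-0.16  0.62  1.75  0.    0.77  1.53]
turn [-0.    -0.002 -0.003]
(-27.5, -27.5, 32) [ 2.8 -0.2  1. ]
case px (321.0, 151.5) [  274    54    95   196 15498]
corners rack [[59.0, -11.0], [59.0, -46.0], [-18.0, -48.0], [-18.0, -8.0]] centre [ 20.5 -28.5]
yaw rel 0.032
```

View pics/w11.png

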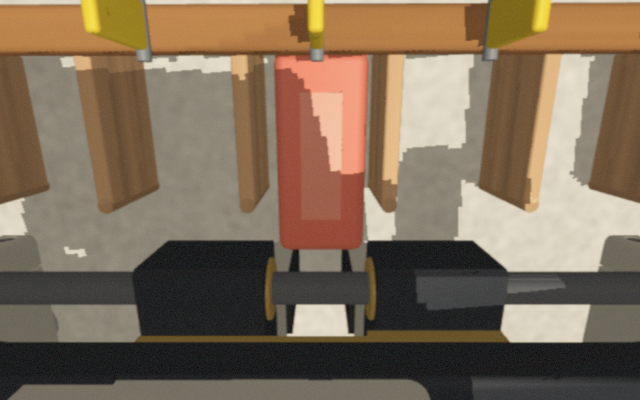

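No wall contact yet, and I reckon about 2–3 mm remains. I'll creep forward and watch the force.

>>> step_arm(
  increments="0 0 0 1 0 0 -0.56;0 0 0 2 0 0 -0.56;0 0 0 2 0 0 -0.56",
)

```text
time: 17.27
tool_pos: [535.2, -9.2, 33.0]
tcp_rot: [-3.142, -0.002, -0.119]
contact_force: [-0.6, 0.0, -0.4]
grip_width: 20.4
```

>>> step_arm(
  increments="0 0 0 1 0 0 -0.56;0 0 0 1 0 0 -0.56",
)

```text
time: 17.52
tool_pos: [535.5, -9.2, 32.9]
tcp_rot: [-3.141, -0.001, -0.119]
contact_force: [-4.1, 0.5, 1.8]
grip_width: 20.6
```

>>> step_arm(
  increments="0 0 0 1 0 0 -0.56;0 0 0 1 0 0 -0.56",
)

```text
time: 17.77
tool_pos: [535.6, -9.3, 32.8]
tcp_rot: [-3.142, 0.001, -0.119]
contact_force: [-6.4, 0.5, 4.3]
grip_width: 20.0
```

Force is rising (-4.1, then -6.4 N) and the tool has stopped advancing, so the case is against the back wall. I'll back straight off and rise clear.

>>> step_arm(
  increments="0 0 0 -3 0 0 -0.56;0 0 0 -12 0 0 -0.56;0 0 0 -40 0 0 -0.56;0 0 0 -70 0 0 -0.56;0 0 0 -70 0 -50 -0.56;0 0 0 -70 0 -100 -0.56;0 0 0 -70 0 -150 -0.56;0 0 0 -70 0 -150 -0.56;0 0 0 -70 0 -150 -0.56",
)

```text
time: 18.9
tool_pos: [466.6, -1.0, 182.3]
tcp_rot: [-3.141, -0.002, -0.119]
contact_force: [0.4, -0.2, -0.0]
grip_width: 20.5
```

```bash
python3 - <<'E'
from case import *
inc([(-27.5,-27.5,32)],-0.1166)
o=get_obs(); c=capture("wrist"); case(c,o); cv2.imwrite("pics/w12.png",c["frame"][:,:,::-1])
c=capture("side"); cv2.imwrite("pics/s12.png",cv2.resize(c["frame"][130:250,280:430,::-1],None,fx=4,fy=4,interpolation=cv2.INTER_CUBIC))
E
```

```text
now rack [-97.3 -27.5] z 182.3 rot [-3.141e+00 -2.000e-03 -1.190e-01] F [ 0.4 -0.2 -0. ] t 18.9 q [-0.17  0.31  1.78  0.    1.05  1.52]
turn [-0.    -0.002 -0.003]
(-27.5, -27.5, 32) [ 6.960e+01 -1.000e-01  1.504e+02]
case px (320.4999694824219, 48.49999237060547) [ 297    0   48   98 3478]
corners rack [[-18.0, -10.0], [51.0, -11.0], [51.0, -46.0], [-18.0, -47.0]] centre [ 16.6 -28.3]
yaw rel -0.02
```

View pics/w12.png

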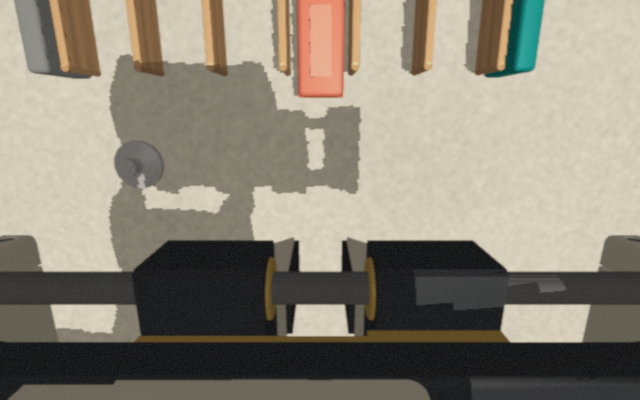

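View pics/s12.png

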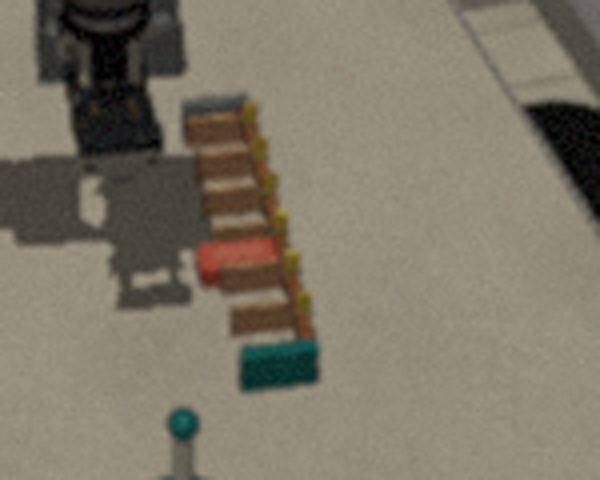

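The trailing end stands at rack x = -18, which is exactly home. The case is in the third gap from teal, and all six tabs are upright. Handing in.

```bash
python3 -c "
from plant import close_job,get_obs
print(close_job()); print(get_obs()['time'])"
```

```text
the job is handed in; nothing more can be done
None
the job is handed in; nothing more can be done
```

The soap case is pushed fully home in the third gap from the teal end, and the job is handed in after about 19 s of the 67 s allowed. `close_job` gives no verdict, so this rests on my own checks.

- **Counting tabs:** The teal cap is at the rack's -y end. I ran the shut fingertips along the rail over tabs 6, 5 and 4 in turn, and lifted off at the third without touching tab 3. Both finger tips were over the rail, used as one closed tip. The tabs' lean was partly hidden by the gripper, so I judged the flicks from small contact forces and side views. The tabs I passed stood up again.
- **Pushing the case:** I squared the case and pushed it sideways to the gap, then lengthways until the tool stopped against the back with about 6 N. It was never gripped or lifted.

**Last checks:**
- **Case:** its rear end was at rack x = -18 mm, so its centre is at about x = 22 mm. It is at y = -28 mm, against a gap centre of -27 mm, and its yaw is within about 0.02 rad.
- **Measurement that disagreed:** the script's case centre read x = 16.6 mm, because the image edge cuts off the front end. I relied on the visible rear end and the wall contact instead.
- **Scene:** all six tabs look upright and the stopper has not visibly moved. I did not measure the things on the lazy susan or on the left again, but the arm passed nowhere near the susan and went over the left side well above what stands there.
- **Robot:** it is clear of everything at TCP z = 182 mm.

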